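Clamp a pump body in the bench fixture with the cam lever

TASK

Lay the finned aluminium pump body the right way up and lengthways between the low rails of the bench fixture and let go of it. Then slide the rod in by its upright black handle until the rubber pad has pushed the pump home against the blue fence, and only then flip the red cam lever right over until it locks past its dead centre. Let go and leave everything else on the bench where it is.

Things in the scene. Friction and masses are not known exactly. Their poses are not given: they have to be found in the camera images.
- pump: Loose finned aluminium block (dark between the fins), 110 long (its x) x 50 wide (its y) x 56 high, with a dark round port boss (30 across, 7 high) on top; about 0.6 kg. Origin: centre of its underside. Both ends are flat and alike, either may face the fence. Grip it across its 50 mm width.
- fixture: Holding fixture bolted to the bench (its place varies). Its x is the clamping direction, from the rod's handle to the fence; y to the left of that, z up; origin on the bench top. In its frame (mm): grey plate 12 thick, x -60 to 197, y -55 to 55; blue collar that guides the rod, x -47 to 3, y -29 to 29, top z 76; rod axis at y 0, z 40.
- seat (a point): Point on the plate's top (fixture x 128, y 0, z 12 mm), axes as the fixture's: the pump's origin is here when it is home. Two low aluminium rails run along the channel: inner faces at y +-29 (58 apart), fixture x 73 to 178, tops at z 24. The blue fence's face is at fixture x 183, 76 wide, top z 70.
- stop_rod (a joint): How far (m) the 20 mm steel rod is slid towards the fence: 0 fully back, 0.075 end of travel; 0.055 with the pad on a pump that is home. Starts at 0 to 0.015. Unclamped it slides with about 3 N of friction (plus 2 to 8 N to push the pump) and stays where left; clamped it is held fast.
- rod_handle (a point): Grip point of the black upright handle at the rod's back end: a block 16 (fixture x) x 36 (fixture y), from z 49 to 115 above the bench; this point is on its middle at z 95, 200 mm behind the face of the pad. Slides with the rod.
- rod_pad (a point): Centre of the front face of the rod's rubber pad (40 across), which pushes the pump.
- cam_lever (a joint): Angle (rad) of the red cam lever on the collar. 0: open, leaning to the fixture's -y, 30 degrees above level. It swings up and over to 2.618: locked, lying level to +y. Starts at 0 to 0.4. From about 1.2 it stiffens (up to 0.6 N m, 7 N at the grip point); past dead centre at 2.35 it snaps to 2.618 and stays; let go before that it springs back.
- lever_tip (a point): Grip point on the lever, 85 mm from its hinge; the lever is 20 wide (along the fixture's x) and 12 thick here and ends 105 mm from the hinge.
- lever_hinge (a point): The lever's hinge: fixture x -22, y 0, z 86. The axis lies along the fixture's x.
- carton: Bystander, to be left alone (not shifted by more than 30 mm): cardboard carton with a yellow band, 70 x 70 x 70 high (mm). Origin: underside.
- spray_can: Bystander, to be left alone (not shifted by more than 30 mm): aerosol can with a blue label, 64 across, 190 high (mm). Origin: underside.
- oil_bottle: Bystander, to be left alone (not shifted by more than 30 mm): black oil bottle with a red cap, 72 across, 200 high (mm). Origin: underside.
- bolt_jar: Bystander, to be left alone (not shifted by more than 30 mm): amber jar with a steel lid, 68 across, 85 high (mm). Origin: underside.
- wrench: Bystander, to be left alone (not shifted by more than 30 mm): steel wrench 200 long lying flat (mm). Origin: underside.
- screwdriver: Bystander, to be left alone (not shifted by more than 30 mm): orange-handled screwdriver 200 long lying flat (mm). Origin: underside.
- gear: Bystander, to be left alone (not shifted by more than 30 mm): steel gear 92 across, 37 high, lying flat (mm). Origin: underside.
Not all that is in view belongs to the job. Leave any green look-alike of the pump alone.

How it is judged:
On the way, in this order (a step that is already met when the one before it is completed fails the run):
1. the pump lies level between the rails, let go, with the lever still open (x of pump in the frame of seat between -0.05 and 0.004 m and y of pump in the frame of seat between -0.007 and 0.007 m and z of pump in the frame of seat between -0.004 and 0.004 m and angle between pump's own z axis and vertical below 0.07 rad and contact force between the fingers and pump below 0.3 N and value of joint cam_lever below 1.4 rad), for 0.2 s.
2. the rod has pushed the pump home against the fence, with the lever still open (x of pump in the frame of seat between -0.003 and 0.003 m and y of pump in the frame of seat between -0.007 and 0.007 m and z of pump in the frame of seat between -0.004 and 0.004 m and angle between the x axis of pump and the x axis of fixture, either way round below 0.07 rad and angle between pump's own z axis and vertical below 0.07 rad and x of rod_pad in the frame of seat between -0.058 and -0.052 m and value of joint cam_lever below 1.4 rad), for 0.2 s.
3. the cam lever is flipped over centre and locked (value of joint cam_lever above 2.5 rad), for 0.2 s.
At the end, for the whole second after the job is handed in: The pump lies level and lengthways between the rails, at rest, within 3 mm of home against the fence (7 mm sideways, 4 mm in height, 0.07 rad), the rod's pad is within 3 mm of touching it there, and the cam lever is locked past dead centre (above 2.5 rad) (x of pump in the frame of seat between -0.003 and 0.003 m and y of pump in the frame of seat between -0.007 and 0.007 m and z of pump in the frame of seat between -0.004 and 0.004 m and angle between the x axis of pump and the x axis of fixture, either way round below 0.07 rad and angle between pump's own z axis and vertical below 0.07 rad and x of rod_pad in the frame of seat between -0.058 and -0.052 m and value of joint cam_lever above 2.5 rad and linear speed of pump below 0.02 m/s).
It fails at once if one of the other things on the bench is shifted by more than 30 mm (distance of any of carton, spray_can, oil_bottle, bolt_jar, wrench, screwdriver, gear from where it was at the start of the episode above 0.03 m).
It also fails if it takes over 62 s, if anything falls off the work surface, if the arm or the gripper's body presses on something with over 40 N, if the wrist force passes 120 N, or if a joint passes its speed limit or range.

ROBOT

A 6-joint arm with a two-finger parallel gripper is mounted at the origin on the work surface. World frame = base frame: x ahead of the robot, y to its left, z up, the work surface at z = 0. Lengths are in m, angles in rad, forces in N, time in s.
With the tool pointing down it reaches from about 0.275 to 0.725 m from the base axis. Payload 15.9 kg.
Tool frame: the origin (TCP) lies at the very end of the fingers, on their centre line; the grasp point (between the pads) lies 19 mm behind it; y points along the fingers, x is the direction in which the jaws open and shut, and the axes are right-handed (so a half turn about y gives the same grasp; the last joint's range is limited). The gripper opens to 85 mm and grips with 20 to 120 N. Pads are 22 mm wide; open, the fingers measure 114 mm over their backs; the gripper's body (76 mm by 85 mm) begins 54 mm behind the grasp point. The pads swing forward as they close: fully open they stand 13 mm farther back than shut.
Start: joints at [-1.245, 0.213, -0.034, 1.323, 0, 1.571], TCP at [0.16, -0.474, 0.231] pointing down, gripper open.
Joint ranges: [-2.98, 2.98], [-0.74, 1.72], [-1.14, 1.35], [-2.1, 2.04], [-1.57, 1.44], [-3.14, 3.14]. Speed limits (rad/s): [1.89, 1.89, 2.39, 2.57, 3.14, 3.14].

INTERFACE

Orientations are given as a unit quaternion [w, x, y, z].
In Python, from bench import r gives the robot as it stands. The module is installed in compiled form; this text tells all that it offers.
- The arm moves only by the shell command python3 -m inch 'ROWS' [FORCE]. ROWS is JSON, a list of rows, each an object of numbers: "claw": the opening, from 0 (shut) to 1 (fully open); "tx", "ty", "tz": the shift along the tool's x, y, z in m; "spin": the turn about the tool's y in rad. In form: [{"claw": .., "tx": .., "ty": .., "tz": .., "spin": ..}, ...]. A call has 1 to 12 rows; each row is the pose to reach, as a shift and turn from the pose commanded when the call began, along the tool's axes at that moment; what a row does not reach only later rows make up. A row lasts 1/10 s, in which the tool goes at most 50 mm and 8.59 degrees, less where a joint would pass 70% of its speed; a pose out of reach is approached as far as the arm can. A call with a gripper value outside its range is refused whole. The fingers move at their own pace and stop on an object; FORCE is the grip in N (left out, the last holds). Time passes only in rows, so rows that repeat a pose let the fingers close. It gives the time, the measured TCP pose, the force and the opening at its end, in the units of the state.
- r.observe(): the state, without advancing time (a new reading comes with each control period).
- r.read_camera(name): name is "scene" or "top" or "wrist"; returns a dict with "frame" (480x640x3 uint8, red, green, blue), "fx", "fy", "cx", "cy" (pixels), "extrinsics" (4x4, takes a point from camera to world coordinates). Camera axes: x right, y down, z forward; pixel columns grow to the right and rows downward; lengths in m; the calibration is good to about 2 mm. A picture is of the moment at which its call begins. There is no depth.
- r.hand_in(): hands the job in, once; it reports no verdict.
Trained networks look in the newest picture that a camera, given by its name, has taken for a name from the list of things; names that differ only in an ending like _2 or _b are one class to them, and where a whole thing is asked for, a point or a joint stands for the part that bears it (a point fixed in the world has none). Each returns a list of dicts, best first, with "p" (0 to 1); they miss things now and then, are a little off and sometimes report something else, mostly with a low value. They report only what shows in the picture. A call takes as long as a camera call. They do not tell look-alikes from the thing itself.
- r.boxes_of(target, camera): "extent" ([left, top, right, bottom] in pixels, round what is visible of it).
The state is a dict: "t": time; "qpos": joint angles; "dq": joint speeds; "effort": joint torques, N m; "eef_pos": TCP position; "tool_rot": TCP orientation; "ft_force": force on the tool from outside, world axes, zero at the start; "torque": the same for the moment, N m; "finger_gap": finger opening in m.
Only numpy, scipy, OpenCV 4.12 (cv2) and the standard library are available. Lean on these libraries where they do the work, as an engineer would, in place of code of your own. Each camera call takes 0.05 s, during which the arm holds its last target. There are 200 camera calls.

## Working session

There is one attempt and no reset: what is moved stays moved. The work goes in short steps, Python scripts to look and compute and a shell command to move; the robot and the scene stay as the last step left them, time stands still between calls to the robot, and variables do not carry over. Pictures are saved under pics/ and viewed, about 8 in all and at most 12, crops included, and the job is handed in when it is done.

```bash
mkdir -p pics
cat > h.py <<'E'
import numpy as np,cv2
from bench import r
from scipy.spatial.transform import Rotation as R
def cam(n,f=None):
    c=r.read_camera(n)
    if f: cv2.imwrite('pics/'+f,c['frame'][:,:,::-1])
    return c
def pt(c,u,v,z):
    E=np.array(c['extrinsics']);d=E[:3,:3]@[(u-c['cx'])/c['fx'],(v-c['cy'])/c['fy'],1]
    return E[:3,3]+d*(z-E[2,3])/d[2]
def proj(c,P):
    E=np.array(c['extrinsics']);q=(np.atleast_2d(P)-E[:3,3])@E[:3,:3]
    return np.c_[c['fx']*q[:,0]/q[:,2]+c['cx'],c['fy']*q[:,1]/q[:,2]+c['cy']]
def tool():
    s=r.observe();q=s['tool_rot'];return np.array(s['eef_pos']),R.from_quat([q[1],q[2],q[3],q[0]]).as_matrix()
E
python3 - <<'E'
from h import *
for n in('top','scene'):
    c=cam(n,n+'0.png')
    print(n,np.round(c['extrinsics'],3).tolist(),c['fx'])
    for t in('pump','fixture','rod_handle','cam_lever','carton','spray_can','oil_bottle','bolt_jar','wrench','screwdriver','gear'):
        print(t,[(round(b['p'],2),np.round(b['extent']).tolist()) for b in r.boxes_of(t,n)][:3])
p,M=tool();print(p,M.round(3).tolist(),r.observe()['t'])
E
```

```text
top [[0.019, -0.987, 0.158, 0.333], [-1.0, -0.019, 0.003, -0.045], [0.0, -0.158, -0.987, 1.324], [0.0, 0.0, 0.0, 1.0]] 553.0639741794098
pump [(0.8, [164.0, 328.0, 215.0, 380.0]), (0.71, [193.0, 249.0, 224.0, 302.0]), (0.71, [174.0, 182.0, 223.0, 232.0])]
fixture []
rod_handle [(0.81, [332.0, 165.0, 376.0, 259.0]), (0.68, [319.0, 208.0, 356.0, 236.0])]
cam_lever [(0.67, [321.0, 210.0, 356.0, 236.0])]
carton [(0.94, [118.0, 229.0, 162.0, 264.0])]
spray_can [(0.84, [496.0, 186.0, 556.0, 227.0])]
oil_bottle [(0.94, [200.0, 108.0, 239.0, 158.0]), (0.32, [284.0, 119.0, 361.0, 165.0])]
bolt_jar [(0.82, [462.0, 327.0, 500.0, 362.0]), (0.26, [284.0, 120.0, 359.0, 161.0])]
wrench [(0.73, [288.0, 118.0, 365.0, 162.0]), (0.3, [333.0, 166.0, 377.0, 254.0])]
screwdriver [(0.9, [388.0, 144.0, 438.0, 183.0])]
gear [(0.9, [263.0, 140.0, 300.0, 177.0])]
scene [[0.841, 0.376, -0.388, 1.16], [0.54, -0.586, 0.604, -1.018], [-0.0, -0.718, -0.696, 1.235], [0.0, 0.0, 0.0, 1.0]] 574.5818194090144
pump [(0.83, [367.0, 204.0, 404.0, 234.0]), (0.77, [287.0, 166.0, 310.0, 203.0])]
fixture [(0.95, [250.0, 224.0, 350.0, 317.0])]
rod_handle [(0.79, [293.0, 264.0, 356.0, 317.0])]
cam_lever [(0.74, [302.0, 233.0, 332.0, 268.0])]
carton [(0.97, [361.0, 167.0, 392.0, 202.0])]
spray_can [(0.68, [219.0, 348.0, 250.0, 413.0])]
oil_bottle [(0.96, [415.0, 198.0, 446.0, 260.0]), (0.55, [304.0, 336.0, 381.0, 370.0]), (0.32, [251.0, 226.0, 353.0, 322.0])]
bolt_jar [(0.64, [153.0, 292.0, 182.0, 331.0])]
wrench [(0.72, [363.0, 292.0, 420.0, 329.0])]
screwdriver [(0.69, [303.0, 341.0, 368.0, 366.0]), (0.52, [293.0, 264.0, 352.0, 318.0])]
gear [(0.62, [375.0, 263.0, 413.0, 288.0])]
[ 0.160047   -0.47368867  0.23128356] [[0.32, -0.0, 0.947], [-0.947, 0.0, 0.32], [-0.0, -1.0, -0.0]] 1.2
```

View pics/top0.png

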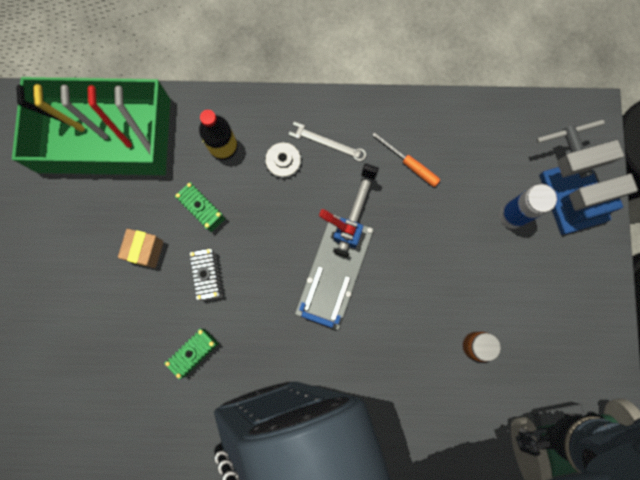

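View pics/scene0.png

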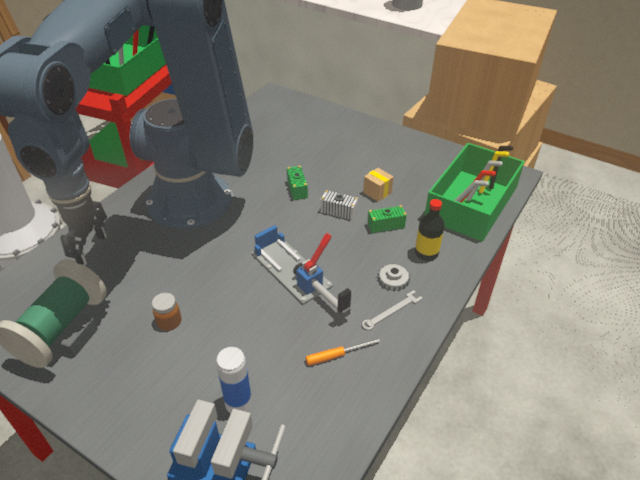

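Run:
```python
from h import *
c=cam('top')
f=c['frame'][225:345,180:390,::-1]
cv2.imwrite('pics/crop.png',cv2.resize(np.ascontiguousarray(c['frame'][150:345,180:390,::-1]),None,fx=3.05,fy=3.05,interpolation=cv2.INTER_CUBIC))
for n,u,v,z in(('pump',205,272,.06),('handle',370,172,.115),('fence',320,320,.07)): print(n,pt(c,u,v,z).round(3))
```

```text
pump [0.456 0.218 0.06 ]
handle [ 0.684 -0.154  0.115]
fence [ 0.352 -0.047  0.07 ]
```

View pics/crop.png

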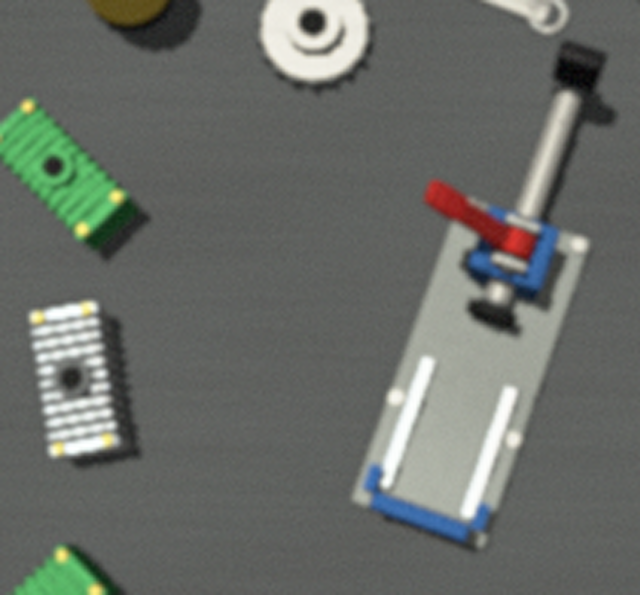

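```bash
cat > fit.py <<'E'
from h import *
from scipy.optimize import least_squares
def fit(c,P,uv,x0):
    P=np.array(P,float)/1000;uv=np.array(uv,float)
    def w(s): 
        C,S=np.cos(s[2]),np.sin(s[2]);return np.c_[s[0]+C*P[:,0]-S*P[:,1],s[1]+S*P[:,0]+C*P[:,1],P[:,2]]
    s=least_squares(lambda s:(proj(c,w(s))-uv).ravel(),x0,loss='soft_l1').x
    return s,(proj(c,w(s))-uv).round(1)
E
python3 - <<'E'
from fit import *
c=cam('top');o=lambda L:[(u/3.05+180-.3,v/3.05+150-.3) for u,v in L]
s,e=fit(c,[(-60,55,12),(197,-55,12),(197,55,12),(73,-33,24),(73,33,24),(178,-33,24),(178,33,24)],o([(588,240),(355,500),(482,545),(428,358),(512,388),(387,487),(468,517)]),[.6,-.12,2.8])
print('fixture',s.round(4),e.tolist())
C,S=np.cos(s[2]),np.sin(s[2]);
print('seat',s[:2]+.128*np.array([C,S]),'handle uv',pt(c,*o([(580,60)])[0],.115))
s,e=fit(c,[(55,25,56),(55,-25,56),(-55,25,56),(-55,-25,56)],o([(28,311),(97,301),(50,459),(120,448)]),[.45,.21,0]);print('pump',s.round(4),e.tolist())
E
```

```text
fixture [ 0.535  -0.1009  2.828 ] [[0.7, -0.7], [-1.4, 0.6], [1.2, 1.3], [0.7, 0.1], [-0.4, -0.7], [-0.5, 0.1], [-0.3, -0.4]]
seat [ 0.41328578 -0.0613748 ] handle uv [ 0.68988146 -0.15380854  0.115     ]
pump [0.4512 0.2215 0.1945] [[0.9, 1.0], [-0.3, 0.5], [0.4, -0.5], [-0.9, -0.8]]
```

```bash
python3 -m inch '[{"claw":1,"tx":-0.565,"ty":-0.02,"tz":0.498,"spin":-1.8},{"claw":1,"tx":-0.565,"ty":-0.02,"tz":0.498,"spin":-1.8},{"claw":1,"tx":-0.565,"ty":-0.02,"tz":0.498,"spin":-1.8},{"claw":1,"tx":-0.565,"ty":-0.02,"tz":0.498,"spin":-1.8},{"claw":1,"tx":-0.565,"ty":-0.02,"tz":0.498,"spin":-1.8},{"claw":1,"tx":-0.565,"ty":-0.02,"tz":0.498,"spin":-1.8},{"claw":1,"tx":-0.565,"ty":-0.02,"tz":0.498,"spin":-1.8},{"claw":1,"tx":-0.565,"ty":-0.02,"tz":0.498,"spin":-1.8},{"claw":1,"tx":-0.565,"ty":-0.02,"tz":0.498,"spin":-1.8},{"claw":1,"tx":-0.565,"ty":-0.02,"tz":0.498,"spin":-1.8},{"claw":1,"tx":-0.565,"ty":-0.02,"tz":0.498,"spin":-1.8},{"claw":1,"tx":-0.565,"ty":-0.02,"tz":0.498,"spin":-1.8}]'
cat > go.py <<'E'
# usage: go.py x y z ang : print shift to reach world TCP pose with tool-x at angle ang (mod pi)
import sys
from h import *
x,y,z,a=map(float,sys.argv[1:5])
p,M=tool();d=M.T@(np.array([x,y,z])-p);cur=np.arctan2(M[1,0],M[0,0])
sp=-((a-cur+np.pi/2)%np.pi-np.pi/2)
print('pos',p.round(4),'ang',cur.round(4),'tilt',M[:,1].round(3),'q',np.round(r.observe()['qpos'],3),'t',r.observe()['t'])
print('tx,ty,tz',d.round(4),'spin',round(sp,4),'alt',round(sp-np.sign(sp)*np.pi,3))
E
python3 go.py .4512 .2215 .25 1.766
```

```text
t: 2.5
eef_pos: [0.3842, 0.0609, 0.247]
tool_rot: [-0.686, 0.686, 0.173, -0.173]
ft_force: [2.1, -0.3, 1.0]
finger_gap: 0.0857
pos [0.3842 0.0609 0.247 ] ang 0.4944 tilt [ 0.001  0.    -1.   ] q [ 0.157 -0.019 -0.254  1.335 -0.     1.234] t 2.5
tx,ty,tz [ 0.1352 -0.0029  0.1096] spin -1.2716 alt 1.87
```

```bash
python3 -m inch '[{"claw":1,"tx":0.135,"ty":-0.003,"tz":0.11,"spin":-1.27},{"claw":1,"tx":0.135,"ty":-0.003,"tz":0.11,"spin":-1.27},{"claw":1,"tx":0.135,"ty":-0.003,"tz":0.11,"spin":-1.27},{"claw":1,"tx":0.135,"ty":-0.003,"tz":0.11,"spin":-1.27},{"claw":1,"tx":0.135,"ty":-0.003,"tz":0.11,"spin":-1.27},{"claw":1,"tx":0.135,"ty":-0.003,"tz":0.11,"spin":-1.27},{"claw":1,"tx":0.135,"ty":-0.003,"tz":0.11,"spin":-1.27},{"claw":1,"tx":0.135,"ty":-0.003,"tz":0.11,"spin":-1.27},{"claw":1,"tx":0.135,"ty":-0.003,"tz":0.11,"spin":-1.27},{"claw":1,"tx":0.135,"ty":-0.003,"tz":0.11,"spin":-1.27}]'
python3 - <<'E'
from h import *
c=cam('wrist','w1.png');E=np.array(c['extrinsics']);print(E.round(3).tolist(),c['fx'],c['cx'])
print(r.boxes_of('pump','wrist'))
C,S=np.cos(.1945),np.sin(.1945)
print(proj(c,[[.4512+C*a-S*b,.2215+S*a+C*b,.056] for a,b in((.055,.025),(.055,-.025),(-.055,-.025),(-.055,.025))]).round())
E
python3 go.py .4512 .2215 .015 1.766
```

```text
t: 3.5
eef_pos: [0.4515, 0.2192, 0.2496]
tool_rot: [0.451, -0.451, -0.545, 0.545]
ft_force: [0.2, -0.1, 0.3]
finger_gap: 0.0855
[[-0.187, 0.947, 0.262, 0.385], [0.982, 0.18, 0.051, 0.207], [0.001, 0.267, -0.964, 0.393], [0.0, 0.0, 0.0, 1.0]] 412.4831945590797 314.9887778907857
[{'extent': [254.2, 303.8, 359.7, 432.7], 'p': 0.95}, {'extent': [315.1, 1.4, 434.9, 66.9], 'p': 0.9}, {'extent': [281.6, 142.8, 346.9, 277.1], 'p': 0.78}]
[[347. 274.]
 [289. 274.]
 [286. 144.]
 [349. 143.]]
pos [0.4515 0.2192 0.2497] ang 1.7556 tilt [ 0.  0. -1.] q [0.452 0.215 0.014 1.37  0.    0.267] t 3.6
tx,ty,tz [ 2.300e-03  2.347e-01 -1.000e-04] spin -0.0104 alt 3.131
```

View pics/w1.png

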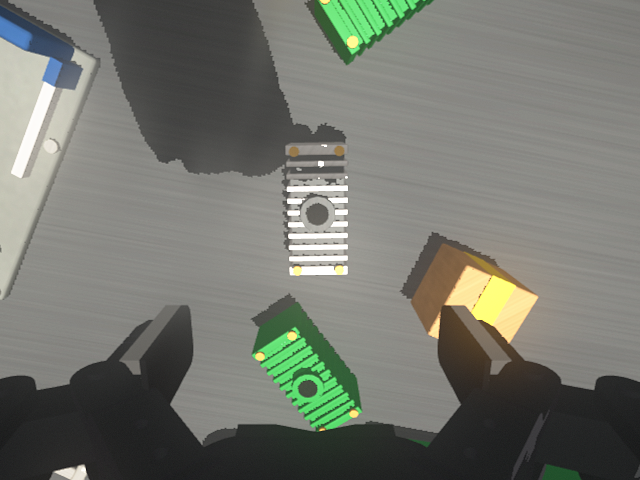

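```bash
python3 -m inch '[{"claw":1,"tx":0.002,"ty":0.05,"tz":0,"spin":-0.01},{"claw":1,"tx":0.002,"ty":0.1,"tz":0,"spin":-0.01},{"claw":1,"tx":0.002,"ty":0.15,"tz":0,"spin":-0.01},{"claw":1,"tx":0.002,"ty":0.19,"tz":0,"spin":-0.01},{"claw":1,"tx":0.002,"ty":0.22,"tz":0,"spin":-0.01},{"claw":1,"tx":0.002,"ty":0.235,"tz":0,"spin":-0.01},{"claw":1,"tx":0.002,"ty":0.235,"tz":0,"spin":-0.01},{"claw":0.3,"tx":0.002,"ty":0.235,"tz":0,"spin":-0.01},{"claw":0.3,"tx":0.002,"ty":0.235,"tz":0,"spin":-0.01},{"claw":0.3,"tx":0.002,"ty":0.235,"tz":0,"spin":-0.01},{"claw":0.3,"tx":0.002,"ty":0.235,"tz":0,"spin":-0.01},{"claw":0.3,"tx":0.002,"ty":0.235,"tz":0,"spin":-0.01}]' 50
python3 go.py .4512 .2215 .2 1.766
```

```text
t: 4.8
eef_pos: [0.452, 0.2214, 0.016]
tool_rot: [-0.448, 0.449, 0.547, -0.546]
ft_force: [-0.5, -1.9, 8.5]
finger_gap: 0.0496
pos [0.452  0.2214 0.016 ] ang 1.7677 tilt [ 0.002  0.001 -1.   ] q [ 0.456  0.366 -0.404  0.799 -0.     0.259] t 4.8
tx,ty,tz [ 0.0003 -0.184   0.0004] spin 0.0017 alt -3.14
```

```bash
python3 -m inch '[{"claw":0.3,"tx":0,"ty":-0.05,"tz":0,"spin":0},{"claw":0.3,"tx":0,"ty":-0.1,"tz":0,"spin":0},{"claw":0.3,"tx":0,"ty":-0.15,"tz":0,"spin":0},{"claw":0.3,"tx":0,"ty":-0.19,"tz":0,"spin":0},{"claw":0.3,"tx":-0.05,"ty":-0.19,"tz":0.015,"spin":0.1},{"claw":0.3,"tx":-0.1,"ty":-0.19,"tz":0.03,"spin":0.2},{"claw":0.3,"tx":-0.145,"ty":-0.19,"tz":0.044,"spin":0.3},{"claw":0.3,"tx":-0.19,"ty":-0.19,"tz":0.058,"spin":0.4},{"claw":0.3,"tx":-0.235,"ty":-0.19,"tz":0.07,"spin":0.5},{"claw":0.3,"tx":-0.276,"ty":-0.19,"tz":0.082,"spin":0.51},{"claw":0.3,"tx":-0.276,"ty":-0.19,"tz":0.082,"spin":0.51},{"claw":0.3,"tx":-0.276,"ty":-0.19,"tz":0.082,"spin":0.51}]'
python3 - <<'E'
from h import *
c=cam('wrist','w2.png')
C,S=np.cos(2.828),np.sin(2.828)
for a,b,z in((183,38,70),(183,-38,70),(197,55,12),(197,-55,12),(178,29,24),(178,-29,24),(73,29,24),(73,-29,24),(-60,55,12),(-60,-55,12)): print(a,b,z,proj(c,[.535+(C*a-S*b)/1e3,-.1009+(S*a+C*b)/1e3,z/1e3]).round(1))
E
python3 go.py .4256 -.0654 .2 1.257
```

```text
t: 6.0
eef_pos: [0.4244, -0.0665, 0.205]
tool_rot: [-0.572, 0.572, 0.415, -0.415]
ft_force: [1.4, 0.1, -6.8]
finger_gap: 0.0493
183 38 70 [[257.7 127.6]]
183 -38 70 [[374.7 127.4]]
197 55 12 [[245.  108.9]]
197 -55 12 [[386.8 108.6]]
178 29 24 [[277.9 134.4]]
178 -29 24 [[354.1 134.2]]
73 29 24 [[281.1 265.4]]
73 -29 24 [[351.2 265.2]]
-60 55 12 [[257.9 395.2]]
-60 -55 12 [[374.7 394.9]]
pos [ 0.4247 -0.0656  0.2049] ang 1.2571 tilt [ 0.  0. -1.] q [-0.153  0.076 -0.262  1.232  0.     0.16 ] t 6.05
tx,ty,tz [ 0.0004  0.0049 -0.0008] spin 0.0001 alt -3.141
```

View pics/w2.png

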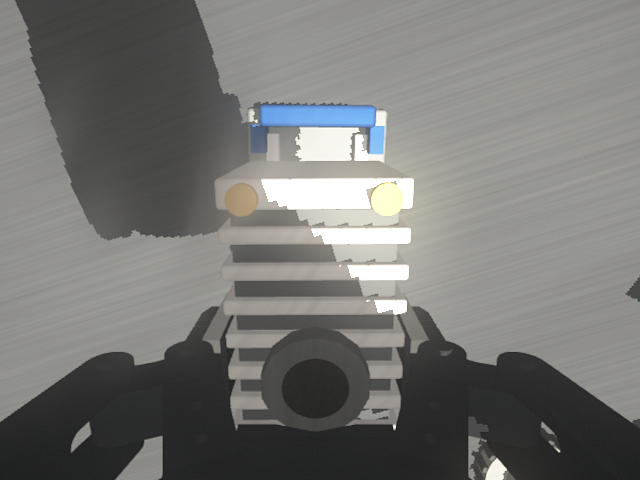

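```bash
python3 -m inch '[{"claw":0.3,"tx":0.0017,"ty":0.04,"tz":0,"spin":0},{"claw":0.3,"tx":0.0017,"ty":0.08,"tz":0,"spin":0},{"claw":0.3,"tx":0.0017,"ty":0.12,"tz":0,"spin":0},{"claw":0.3,"tx":0.0017,"ty":0.14,"tz":0,"spin":0},{"claw":0.3,"tx":0.0017,"ty":0.155,"tz":0,"spin":0},{"claw":0.3,"tx":0.0017,"ty":0.165,"tz":0,"spin":0},{"claw":0.3,"tx":0.0017,"ty":0.171,"tz":0,"spin":0},{"claw":0.3,"tx":0.0017,"ty":0.175,"tz":0,"spin":0},{"claw":0.3,"tx":0.0017,"ty":0.175,"tz":0,"spin":0}]'
python3 go.py .4256 -.0654 .2 1.257
```

```text
t: 6.95
eef_pos: [0.4255, -0.0638, 0.0297]
tool_rot: [-0.572, 0.572, 0.416, -0.416]
ft_force: [0.2, -0.1, -6.5]
finger_gap: 0.0493
pos [ 0.4255 -0.0638  0.0297] ang 1.2585 tilt [ 0.  0. -1.] q [-0.149  0.221 -0.57   0.78   0.     0.164] t 6.95
tx,ty,tz [-0.0015 -0.1703 -0.0006] spin 0.0015 alt -3.14
```

```bash
python3 -m inch '[{"claw":0.3,"tx":0,"ty":0.0015,"tz":0,"spin":0},{"claw":0.3,"tx":0,"ty":0.002,"tz":0,"spin":0},{"claw":0.8,"tx":0,"ty":0.002,"tz":0,"spin":0},{"claw":0.8,"tx":0,"ty":0.002,"tz":0,"spin":0},{"claw":0.8,"tx":0,"ty":0.002,"tz":0,"spin":0},{"claw":0.8,"tx":0,"ty":0.002,"tz":0,"spin":0},{"claw":0.8,"tx":0,"ty":-0.04,"tz":0,"spin":0},{"claw":0.8,"tx":0,"ty":-0.09,"tz":0,"spin":0},{"claw":0.8,"tx":0,"ty":-0.14,"tz":0,"spin":0},{"claw":0.8,"tx":0,"ty":-0.19,"tz":0,"spin":0},{"claw":0.8,"tx":0,"ty":-0.19,"tz":0,"spin":0}]'
python3 go.py .4256 -.0654 .2 1.257
python3 - <<'E'
from h import *
c=cam('wrist','w3.png')
E
```

```text
t: 8.05
eef_pos: [0.4279, -0.0644, 0.2256]
tool_rot: [-0.57, 0.574, 0.418, -0.414]
ft_force: [0.4, -0.9, -0.9]
finger_gap: 0.0682
pos [ 0.4279 -0.0644  0.2256] ang 1.258 tilt [ 0.009 -0.001 -1.   ] q [-0.149  0.068 -0.219  1.275  0.     0.163] t 8.05
tx,ty,tz [-0.0017  0.0256  0.0021] spin 0.001 alt -3.141
```

View pics/w3.png

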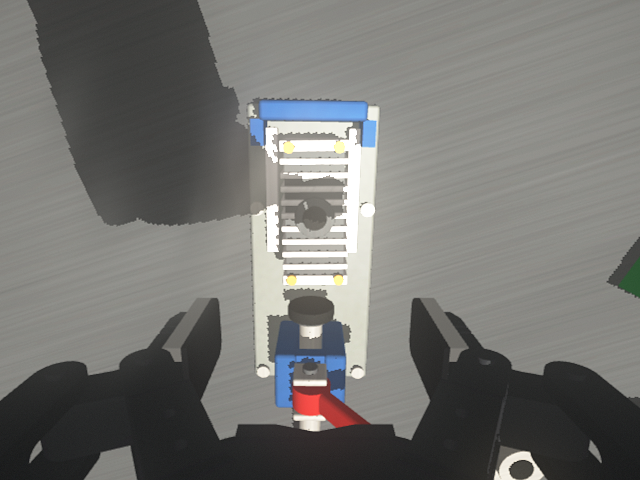

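```bash
python3 -m inch '[{"claw":1,"tx":0,"ty":0.01,"tz":-0.03,"spin":0.15},{"claw":1,"tx":0,"ty":0.01,"tz":-0.06,"spin":0.3},{"claw":1,"tx":0,"ty":0.01,"tz":-0.09,"spin":0.45},{"claw":1,"tx":0,"ty":0.01,"tz":-0.12,"spin":0.6},{"claw":1,"tx":0,"ty":0.01,"tz":-0.15,"spin":0.75},{"claw":1,"tx":0,"ty":0.01,"tz":-0.18,"spin":0.9},{"claw":1,"tx":0,"ty":0.01,"tz":-0.21,"spin":1.05},{"claw":1,"tx":0,"ty":0.01,"tz":-0.24,"spin":1.2},{"claw":1,"tx":0,"ty":0.01,"tz":-0.27,"spin":1.35},{"claw":1,"tx":0,"ty":0.01,"tz":-0.28,"spin":1.5},{"claw":1,"tx":0,"ty":0.01,"tz":-0.28,"spin":1.57},{"claw":1,"tx":0,"ty":0.01,"tz":-0.28,"spin":1.57}]'
python3 go.py .694 -.151 .075 -.3136
python3 - <<'E'
from h import *
c=cam('wrist','w4.png')
C,S=np.cos(2.828),np.sin(2.828)
for a,b,z in((-167,0,115),(-22,0,86),(-60,55,12),(-60,-55,12)): print(a,b,z,proj(c,[.5355+(C*a-S*b)/1e3,-.0995+(S*a+C*b)/1e3,z/1e3]).round(1))
E
```

```text
t: 9.3
eef_pos: [0.6916, -0.1502, 0.2077]
tool_rot: [0.699, -0.698, 0.111, -0.109]
ft_force: [0.5, 0.0, -0.4]
finger_gap: 0.085
pos [ 0.6916 -0.1502  0.2077] ang -0.3132 tilt [-0.002  0.001 -1.   ] q [-0.214  0.7    0.653  1.526  0.     1.67 ] t 9.3
tx,ty,tz [ 0.0028  0.1327 -0.    ] spin 0.0004 alt -3.141
-167 0 115 [[320.3 245.4]]
-22 0 86 [[101.  233.1]]
-60 55 12 [[196.  273.5]]
-60 -55 12 [[185.5 143.7]]
```

View pics/w4.png

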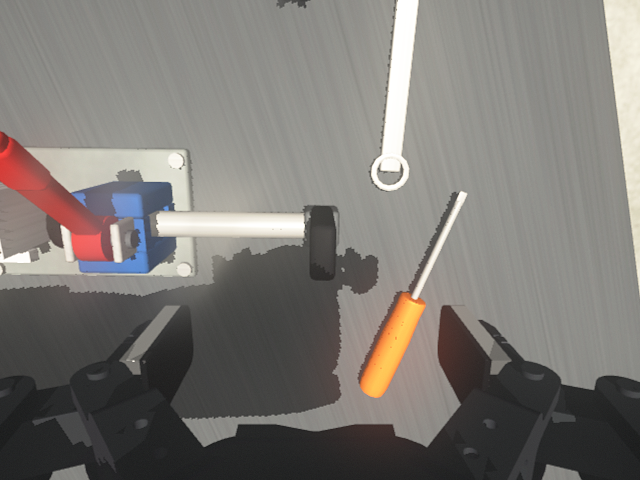

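```bash
python3 -m inch '[{"claw":1,"tx":0.003,"ty":0.04,"tz":0,"spin":0},{"claw":1,"tx":0.003,"ty":0.08,"tz":0,"spin":0},{"claw":1,"tx":0.003,"ty":0.11,"tz":0,"spin":0},{"claw":1,"tx":0.003,"ty":0.132,"tz":0,"spin":0},{"claw":1,"tx":0.003,"ty":0.132,"tz":0,"spin":0},{"claw":0,"tx":0.003,"ty":0.132,"tz":0,"spin":0},{"claw":0,"tx":0.003,"ty":0.132,"tz":0,"spin":0},{"claw":0,"tx":0.003,"ty":0.132,"tz":0,"spin":0},{"claw":0,"tx":0.003,"ty":0.132,"tz":0,"spin":0},{"claw":0,"tx":0.003,"ty":0.132,"tz":0,"spin":0},{"claw":0,"tx":0.003,"ty":0.132,"tz":0,"spin":0},{"claw":0,"tx":0.003,"ty":0.132,"tz":0,"spin":0}]' 30
python3 go.py .694 -.151 .075 -.3136; python3 -c "
from h import *
p,M=tool();print((p[:2]-[.5355,-.0995])@[-.9512,.3084])"
```

```text
t: 10.55
eef_pos: [0.695, -0.1511, 0.0784]
tool_rot: [-0.699, 0.699, -0.11, 0.11]
ft_force: [1.0, 0.7, 5.7]
finger_gap: 0.0156
pos [ 0.695  -0.1511  0.0784] ang -0.3122 tilt [ 0.001 -0.    -1.   ] q [-0.214  0.717  0.358  1.21   0.     1.669] t 10.55
tx,ty,tz [-0.001   0.0034 -0.0002] spin 0.0014 alt -3.14
-0.16763080515112613
```

```bash
python3 -m inch '[{"claw":0,"tx":-0.003,"ty":0,"tz":0,"spin":0},{"claw":0,"tx":-0.007,"ty":0,"tz":0,"spin":0},{"claw":0,"tx":-0.011,"ty":0,"tz":0,"spin":0},{"claw":0,"tx":-0.015,"ty":0,"tz":0,"spin":0},{"claw":0,"tx":-0.019,"ty":0,"tz":0,"spin":0},{"claw":0,"tx":-0.023,"ty":0,"tz":0,"spin":0},{"claw":0,"tx":-0.027,"ty":0,"tz":0,"spin":0},{"claw":0,"tx":-0.031,"ty":0,"tz":0,"spin":0},{"claw":0,"tx":-0.034,"ty":0,"tz":0,"spin":0},{"claw":0,"tx":-0.036,"ty":0,"tz":0,"spin":0},{"claw":0,"tx":-0.037,"ty":0,"tz":0,"spin":0},{"claw":0,"tx":-0.037,"ty":0,"tz":0,"spin":0}]' 50
cat > st.py <<'E'
from h import *
p,M=tool();s=r.observe();f=np.array(s['ft_force'])
print('fix x,y',((p[:2]-[.5355,-.0995])@np.array([[-.9512,-.3084],[.3084,-.9512]])).round(4),'z',p[2].round(4),'force fx,fy,fz',(f[:2]@np.array([[-.9512,-.3084],[.3084,-.9512]])).round(1),f[2],s['t'])
E
python3 st.py
```

```text
t: 11.75
eef_pos: [0.6604, -0.1394, 0.0784]
tool_rot: [0.699, -0.698, 0.109, -0.111]
ft_force: [5.0, 2.7, 3.9]
finger_gap: 0.0156
fix x,y [-0.1311 -0.0006] z 0.0784 force fx,fy,fz [-4.  -4.1] 3.90449614199759 11.75
```

```bash
python3 -m inch '[{"claw":0,"tx":-0.002,"ty":0,"tz":0,"spin":0},{"claw":0,"tx":-0.003,"ty":0,"tz":0,"spin":0},{"claw":0,"tx":-0.003,"ty":0,"tz":0,"spin":0}]'; python3 st.py;  python3 -m inch '[{"claw":0,"tx":-0.001,"ty":0,"tz":0,"spin":0},{"claw":0,"tx":-0.001,"ty":0,"tz":0,"spin":0}]'; python3 st.py;python3 -m inch '[{"claw":0,"tx":-0.001,"ty":0,"tz":0,"spin":0},{"claw":0,"tx":-0.001,"ty":0,"tz":0,"spin":0}]'; python3 st.py
```

```text
t: 12.05
eef_pos: [0.6577, -0.1385, 0.0784]
tool_rot: [0.699, -0.698, 0.109, -0.111]
ft_force: [6.2, 2.8, 4.7]
finger_gap: 0.0156
fix x,y [-0.1283 -0.0006] z 0.0784 force fx,fy,fz [-5.  -4.6] 4.65374893001404 12.05
t: 12.25
eef_pos: [0.6568, -0.1382, 0.0784]
tool_rot: [0.699, -0.698, 0.109, -0.111]
ft_force: [6.2, 3.0, 3.8]
finger_gap: 0.0154
fix x,y [-0.1273 -0.0006] z 0.0784 force fx,fy,fz [-5.  -4.7] 3.807159161837204 12.25
t: 12.45
eef_pos: [0.6561, -0.138, 0.0785]
tool_rot: [0.699, -0.698, 0.109, -0.111]
ft_force: [9.0, 1.2, 1.6]
finger_gap: 0.0157
fix x,y [-0.1266 -0.0006] z 0.0785 force fx,fy,fz [-8.2 -3.9] 1.608448704548563 12.45
```

```bash
for i in 1 2; do python3 -m inch '[{"claw":0,"tx":-0.001,"ty":0,"tz":0,"spin":0},{"claw":0,"tx":-0.001,"ty":0,"tz":0,"spin":0}]'>/dev/null; python3 st.py; done
```

```text
fix x,y [-0.1266 -0.0006] z 0.0785 force fx,fy,fz [-16.5  -4.6] -2.6685871725778663 12.65
fix x,y [-0.1266 -0.0006] z 0.0786 force fx,fy,fz [-24.6  -5.4] -8.382432074871526 12.85
```

```bash
python3 -m inch '[{"claw":0,"tx":0.001,"ty":0,"tz":0,"spin":0},{"claw":0,"tx":0.002,"ty":0,"tz":0,"spin":0},{"claw":0,"tx":0.002,"ty":0,"tz":0,"spin":0},{"claw":0.9,"tx":0.002,"ty":0,"tz":0,"spin":0},{"claw":0.9,"tx":0.002,"ty":0,"tz":0,"spin":0},{"claw":0.9,"tx":0.002,"ty":0,"tz":0,"spin":0},{"claw":0.9,"tx":0.002,"ty":0,"tz":0,"spin":0},{"claw":0.9,"tx":0.002,"ty":-0.03,"tz":0,"spin":0},{"claw":0.9,"tx":0.002,"ty":-0.08,"tz":0,"spin":0},{"claw":0.9,"tx":0.002,"ty":-0.12,"tz":0,"spin":0},{"claw":0.9,"tx":0.002,"ty":-0.16,"tz":0,"spin":0},{"claw":0.9,"tx":0.002,"ty":-0.16,"tz":0,"spin":0}]' ; python3 st.py
python3 - <<'E'
from h import *
c=cam('top')
cv2.imwrite('pics/crop2.png',cv2.resize(np.ascontiguousarray(c['frame'][150:345,270:480,::-1]),None,fx=3.05,fy=3.05,interpolation=cv2.INTER_CUBIC))
c=cam('wrist','w5.png')
print(r.boxes_of('cam_lever','wrist'))
C,S=np.cos(2.828),np.sin(2.828)
for th in (0,.2,.4):
    a=np.pi-np.pi/6-th;b,z=105*np.cos(a),86+105*np.sin(a)
    print(th,proj(c,[.5355+(C*-22-S*b)/1e3,-.0995+(S*-22+C*b)/1e3,z/1e3]).round(1))
E
```

```text
t: 14.05
eef_pos: [0.6563, -0.1386, 0.2437]
tool_rot: [-0.698, 0.699, -0.107, 0.113]
ft_force: [0.4, 0.0, -0.3]
finger_gap: 0.0767
fix x,y [-1.27e-01 -1.00e-04] z 0.2437 force fx,fy,fz [-0.3 -0.1] -0.2564997684583951 14.05
[]
0 [[126.7  83.8]]
0.2 [[115.4 105.4]]
0.4 [[106.1 136.1]]
```

View pics/w5.png

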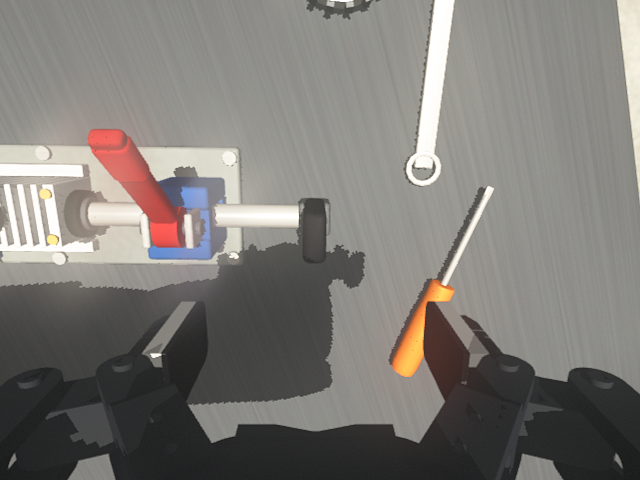

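View pics/crop2.png

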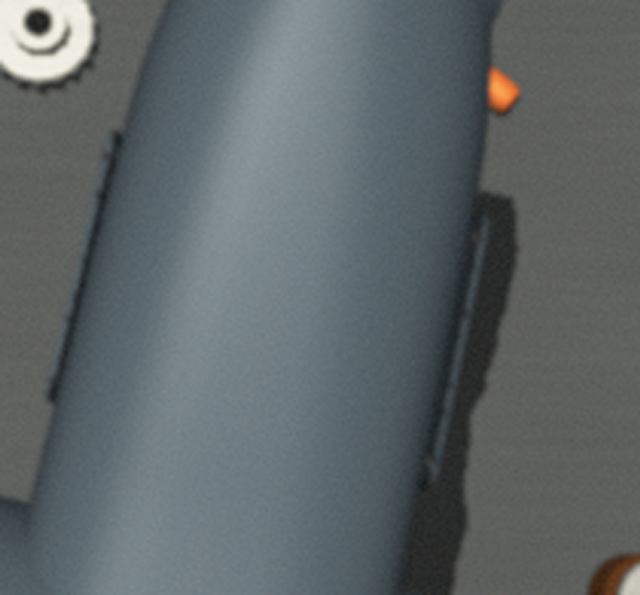

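```bash
python3 -m inch '[{"claw":0.7,"tx":-0.04,"ty":0,"tz":0.02,"spin":0},{"claw":0.7,"tx":-0.08,"ty":0,"tz":0.04,"spin":0},{"claw":0.7,"tx":-0.105,"ty":0,"tz":0.053,"spin":0},{"claw":0.7,"tx":-0.105,"ty":0,"tz":0.053,"spin":0},{"claw":0.7,"tx":-0.105,"ty":0,"tz":0.053,"spin":0}]' ; python3 st.py
python3 - <<'E'
from h import *
c=cam('wrist','w6.png')
C,S=np.cos(2.828),np.sin(2.828)
W=lambda x,b,z:[.5355+(C*x-S*b)/1e3,-.0995+(S*x+C*b)/1e3,z/1e3]
im=c['frame'].copy()
for th,col in((.3,(0,255,0)),(.4,(0,255,255))):
    a=np.pi-np.pi/6-th
    L=[W(x,r_*np.cos(a)+h*np.sin(a),86+r_*np.sin(a)-h*np.cos(a)) for x,r_,h in((-32,105,6),(-12,105,6),(-12,105,-6),(-32,105,-6),(-22,85,6))]
    q=proj(c,L);print(th,q.round().tolist())
    cv2.polylines(im,[q[:4].round().astype(int)],True,col,1)
cv2.imwrite('pics/w6.png',im[:,:,::-1])
E
```

```text
t: 14.7
eef_pos: [0.5703, -0.0552, 0.237]
tool_rot: [-0.698, 0.699, -0.11, 0.109]
ft_force: [0.6, -0.8, -0.4]
finger_gap: 0.0599
fix x,y [-0.0195 -0.0529] z 0.237 force fx,fy,fz [-0.8  0.5] -0.43881575214412816 14.7
0.3 [[339.0, 232.0], [301.0, 232.0], [302.0, 212.0], [338.0, 213.0], [320.0, 249.0]]
0.4 [[339.0, 250.0], [301.0, 250.0], [301.0, 229.0], [339.0, 229.0], [320.0, 263.0]]
```

View pics/w6.png

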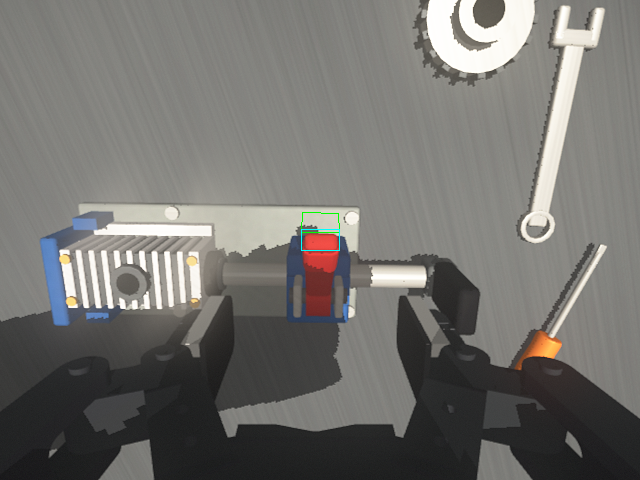

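```bash
python3 -m inch '[{"claw":0.6,"tx":0.0025,"ty":0.035,"tz":-0.0015,"spin":0},{"claw":0.6,"tx":0.0025,"ty":0.07,"tz":-0.0015,"spin":0},{"claw":0.6,"tx":0.0025,"ty":0.102,"tz":-0.0015,"spin":0},{"claw":0.6,"tx":0.0025,"ty":0.102,"tz":-0.0015,"spin":0},{"claw":0.6,"tx":0.0025,"ty":0.102,"tz":-0.0015,"spin":0},{"claw":0.1,"tx":0.0025,"ty":0.102,"tz":-0.0015,"spin":0},{"claw":0.1,"tx":0.0025,"ty":0.102,"tz":-0.0015,"spin":0},{"claw":0.1,"tx":0.0025,"ty":0.102,"tz":-0.0015,"spin":0},{"claw":0.1,"tx":0.0025,"ty":0.102,"tz":-0.0015,"spin":0},{"claw":0.1,"tx":0.0025,"ty":0.102,"tz":-0.0015,"spin":0}]' 30; python3 st.py
python3 - <<'E'
import numpy as np
p=.9236
for f in np.arange(p,3.2,.13): print(round(f-.524,2),'dz_tool',round(-(-.085*np.cos(f)+.085*np.cos(p)),3),'ty',round(-.085*(np.sin(f)-np.sin(p)),3))
E
```

```text
t: 15.75
eef_pos: [0.5729, -0.057, 0.137]
tool_rot: [0.699, -0.698, 0.11, -0.11]
ft_force: [-6.4, 6.1, 8.7]
finger_gap: 0.0198
fix x,y [-0.0225 -0.052 ] z 0.137 force fx,fy,fz [ 8.  -3.8] 8.687852939735778 15.75
0.4 dz_tool -0.0 ty -0.0
0.53 dz_tool -0.009 ty -0.006
0.66 dz_tool -0.019 ty -0.011
0.79 dz_tool -0.03 ty -0.014
0.92 dz_tool -0.04 ty -0.017
1.05 dz_tool -0.051 ty -0.017
1.18 dz_tool -0.063 ty -0.016
1.31 dz_tool -0.073 ty -0.014
1.44 dz_tool -0.084 ty -0.011
1.57 dz_tool -0.094 ty -0.006
1.7 dz_tool -0.103 ty 0.0
1.83 dz_tool -0.111 ty 0.008
1.96 dz_tool -0.119 ty 0.016
2.09 dz_tool -0.125 ty 0.025
2.22 dz_tool -0.13 ty 0.035
2.35 dz_tool -0.133 ty 0.045
2.48 dz_tool -0.135 ty 0.056
2.61 dz_tool -0.136 ty 0.067
```

```bash
python3 -m inch '[{"claw":0.1,"tx":0,"ty":-0.006,"tz":-0.009,"spin":0},{"claw":0.1,"tx":0,"ty":-0.011,"tz":-0.019,"spin":0},{"claw":0.1,"tx":0,"ty":-0.014,"tz":-0.03,"spin":0},{"claw":0.1,"tx":0,"ty":-0.017,"tz":-0.04,"spin":0},{"claw":0.1,"tx":0,"ty":-0.017,"tz":-0.051,"spin":0},{"claw":0.1,"tx":0,"ty":-0.016,"tz":-0.063,"spin":0},{"claw":0.1,"tx":0,"ty":-0.016,"tz":-0.063,"spin":0}]' 40; python3 st.py
```

```text
t: 16.45
eef_pos: [0.5527, -0.1177, 0.153]
tool_rot: [0.699, -0.698, 0.11, -0.11]
ft_force: [-11.1, 6.4, 11.4]
finger_gap: 0.0194
fix x,y [-0.022  0.012] z 0.153 force fx,fy,fz [12.5 -2.6] 11.43086808642314 16.45
```

```bash
python3 -m inch '[{"claw":0.1,"tx":0,"ty":0.002,"tz":-0.01,"spin":0},{"claw":0.1,"tx":0,"ty":0.005,"tz":-0.021,"spin":0},{"claw":0.1,"tx":0,"ty":0.01,"tz":-0.031,"spin":0},{"claw":0.1,"tx":0,"ty":0.016,"tz":-0.04,"spin":0},{"claw":0.1,"tx":0,"ty":0.024,"tz":-0.048,"spin":0},{"claw":0.1,"tx":0,"ty":0.032,"tz":-0.056,"spin":0},{"claw":0.1,"tx":0,"ty":0.041,"tz":-0.062,"spin":0},{"claw":0.1,"tx":0,"ty":0.051,"tz":-0.067,"spin":0},{"claw":0.1,"tx":0,"ty":0.061,"tz":-0.07,"spin":0},{"claw":0.1,"tx":0,"ty":0.072,"tz":-0.072,"spin":0},{"claw":0.1,"tx":0,"ty":0.082,"tz":-0.073,"spin":0},{"claw":0.1,"tx":0,"ty":0.082,"tz":-0.073,"spin":0}]' 50; python3 st.py
```

```text
t: 17.65
eef_pos: [0.5293, -0.1863, 0.0688]
tool_rot: [0.699, -0.698, 0.111, -0.109]
ft_force: [-6.0, 4.3, 1.0]
finger_gap: 0.0186
fix x,y [-0.0209  0.0845] z 0.0688 force fx,fy,fz [ 7.  -2.3] 1.0129362029322748 17.65
```

```bash
python3 -m inch '[{"claw":0.6,"tx":0,"ty":0,"tz":0,"spin":0},{"claw":0.6,"tx":0,"ty":0,"tz":0,"spin":0},{"claw":0.6,"tx":0,"ty":0,"tz":0,"spin":0},{"claw":0.6,"tx":0,"ty":0,"tz":0,"spin":0},{"claw":0.6,"tx":0,"ty":-0.03,"tz":0,"spin":0},{"claw":0.6,"tx":0,"ty":-0.07,"tz":0,"spin":0},{"claw":0.6,"tx":0,"ty":-0.11,"tz":0,"spin":0},{"claw":0.6,"tx":0,"ty":-0.15,"tz":0,"spin":0},{"claw":0.6,"tx":0,"ty":-0.18,"tz":0,"spin":0},{"claw":0.6,"tx":0,"ty":-0.18,"tz":0.05,"spin":0},{"claw":0.6,"tx":0,"ty":-0.18,"tz":0.08,"spin":0},{"claw":0.6,"tx":0,"ty":-0.18,"tz":0.08,"spin":0}]'; python3 st.py
python3 - <<'E'
from h import *
c=cam('wrist','w7.png')
C,S=np.cos(2.828),np.sin(2.828)
W=lambda x,b,z:[.5355+(C*x-S*b)/1e3,-.0995+(S*x+C*b)/1e3,z/1e3]
print(proj(c,[W(-22,105,92),W(-22,85,92),W(73,25,68),W(73,-25,68),W(183,25,68)]).round())
E
```

```text
t: 18.85
eef_pos: [0.5567, -0.1081, 0.25]
tool_rot: [0.699, -0.698, 0.108, -0.109]
ft_force: [0.6, -0.2, 0.8]
finger_gap: 0.0512
fix x,y [-0.0228  0.0016] z 0.25 force fx,fy,fz [-0.6  0. ] 0.7645006157978753 18.85
[[313. 346.]
 [313. 323.]
 [198. 243.]
 [193. 181.]
 [ 63. 242.]]
```

View pics/w7.png

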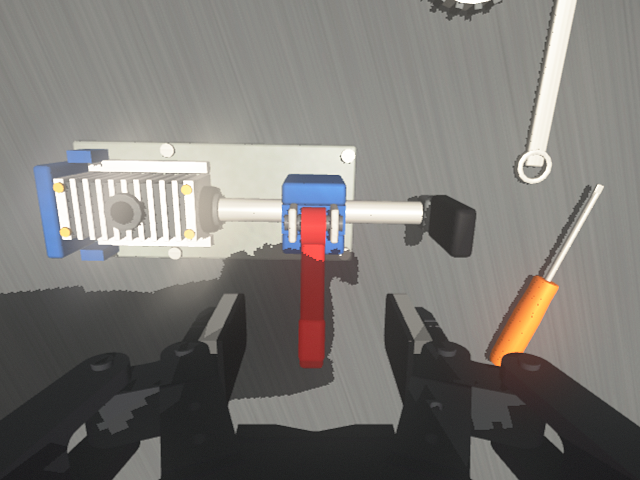

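Run:
```python
from h import *
c=cam('wrist');print(np.round(np.array(c['extrinsics'])[:3,3],3))
C,S=np.cos(2.828),np.sin(2.828)
W=lambda x,b,z:[.5355+(C*x-S*b)/1e3,-.0995+(S*x+C*b)/1e3,z/1e3]
for th in(2.2,2.35,2.5,2.618):
    a=np.pi-np.pi/6-th
    print(th,proj(c,[W(-22,105*np.cos(a)-h*np.sin(a),86+105*np.sin(a)+h*np.cos(a)) for h in(6,-6)]).round(1).tolist())
f=c['frame'].astype(int);m=(f[...,0]>90)&(f[...,1]<70)&(f[...,2]<70);m[:,:290]=0;m[:,340:]=0
v,u=np.nonzero(m);print(v.min(),v.max(),u.min(),u.max())
for y in range(215,370,15): k=u[v==y];print(y,k.min() if len(k) else None,k.max() if len(k) else None)
s=cam('scene');
f=s['frame'][200:340,230:390,::-1];cv2.imwrite('pics/s2.png',cv2.resize(np.ascontiguousarray(f),None,fx=4,fy=4,interpolation=cv2.INTER_CUBIC))
```

```text
[ 0.577 -0.045  0.393]
2.2 [[313.4, 359.5], [313.4, 357.3]]
2.35 [[313.4, 356.3], [313.5, 351.9]]
2.5 [[313.5, 350.3], [313.5, 344.2]]
2.618 [[313.5, 344.0], [313.5, 336.7]]
241 366 298 325
215 None None
230 None None
245 None None
260 301 324
275 301 324
290 300 324
305 300 323
320 298 325
335 298 325
350 298 324
365 302 321
```

View pics/s2.png

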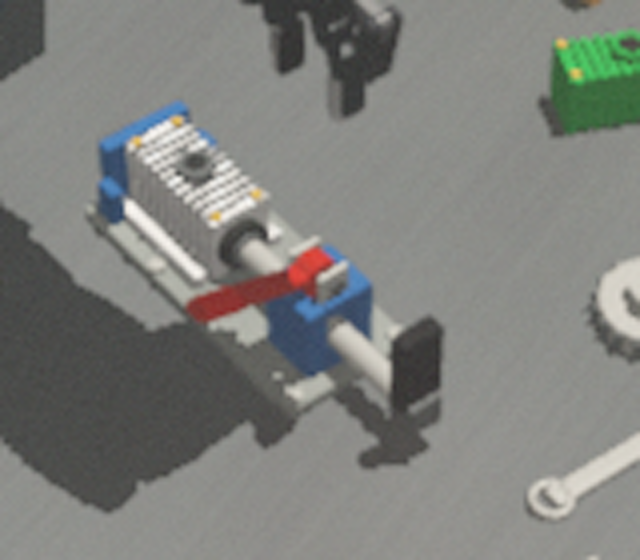

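Run:
```python
from h import *
c=cam('scene')
C,S=np.cos(2.828),np.sin(2.828)
W=lambda x,b,z:[.5355+(C*x-S*b)/1e3,-.0995+(S*x+C*b)/1e3,z/1e3]
print('hinge',proj(c,W(-22,0,86)).round(1))
for th in(1.9,2.2,2.35,2.5,2.618):
    a=np.pi-np.pi/6-th
    print(th,proj(c,W(-22,105*np.cos(a),86+105*np.sin(a))).round(1).tolist())
s=c['frame'].astype(int)[200:340,230:390];m=(s[...,0]>100)&(s[...,1]<70)&(s[...,2]<70)
v,u=np.nonzero(m);k=u<u.min()+4;print('tip',u.min()+230,v[k].mean()+200,'t',r.observe()['t'])
```

```text
hinge [[310.5 266.9]]
1.9 [[286.8, 262.6]]
2.2 [[282.0, 272.5]]
2.35 [[280.7, 277.3]]
2.5 [[280.0, 281.8]]
2.618 [[280.0, 285.0]]
tip 277 276.72222222222223 t 19.05
```

```bash
python3 -m inch '[{"claw":0,"tx":0,"ty":0,"tz":-0.04,"spin":0},{"claw":0,"tx":0,"ty":0,"tz":-0.078,"spin":0},{"claw":0,"tx":0,"ty":0.05,"tz":-0.078,"spin":0},{"claw":0,"tx":0,"ty":0.09,"tz":-0.078,"spin":0},{"claw":0,"tx":0,"ty":0.12,"tz":-0.078,"spin":0},{"claw":0,"tx":0,"ty":0.135,"tz":-0.078,"spin":0},{"claw":0,"tx":0,"ty":0.135,"tz":-0.078,"spin":0}]'; python3 st.py; for i in 1 2 3 4 5; do python3 -m inch '[{"claw":0,"tx":0,"ty":0.004,"tz":0,"spin":0},{"claw":0,"tx":0,"ty":0.004,"tz":0,"spin":0}]'>/dev/null;  python3 st.py; done
```

```text
t: 19.75
eef_pos: [0.53, -0.1857, 0.1127]
tool_rot: [0.699, -0.698, 0.112, -0.109]
ft_force: [0.4, 0.6, 0.1]
finger_gap: -0.0001
fix x,y [-0.0214  0.0837] z 0.1127 force fx,fy,fz [-0.2 -0.7] 0.145537603721619 19.75
fix x,y [-0.0234  0.0831] z 0.1114 force fx,fy,fz [0.6 0.7] 0.3323575831439375 19.95
fix x,y [-0.023   0.0827] z 0.1068 force fx,fy,fz [-0.6  0.3] -0.26173219593165625 20.15
fix x,y [-0.0227  0.0826] z 0.1023 force fx,fy,fz [-0.2 -0.1] -0.11495479892555852 20.35
fix x,y [-0.0226  0.0827] z 0.0981 force fx,fy,fz [-0.6 -0.2] -0.6679561473458625 20.55
fix x,y [-0.0226  0.0826] z 0.0941 force fx,fy,fz [-0.1  1.1] -0.07428163906513839 20.75
```

```bash
python3 -m inch '[{"claw":0,"tx":0,"ty":-0.04,"tz":0,"spin":0},{"claw":0,"tx":0,"ty":-0.09,"tz":0,"spin":0},{"claw":0,"tx":0,"ty":-0.14,"tz":0,"spin":0},{"claw":0,"tx":0,"ty":-0.15,"tz":0,"spin":0},{"claw":0,"tx":0,"ty":-0.15,"tz":0,"spin":0}]'
python3 - <<'E'
from h import *
print(r.boxes_of('pump','scene')[:2]); print(r.hand_in())
E
```

```text
t: 21.25
eef_pos: [0.5328, -0.1855, 0.2465]
tool_rot: [-0.698, 0.699, -0.109, 0.111]
ft_force: [-0.3, -0.1, -0.5]
finger_gap: 0.0002
[{'extent': [370.2, 204.0, 405.1, 234.3], 'p': 0.91}, {'extent': [261.0, 229.3, 297.6, 265.8], 'p': 0.79}]
the job is handed in; nothing more can be done
None
```

The job is done and handed in at about 21 s of the 62 s limit. There was no verdict, so what follows rests on my own checks.

- **Pump:** I laid it between the rails port side up and let go.
- **Rod:** I slid it in until it stopped dead with the handle at fixture x −126.6 mm (−127 expected). The push force climbed to about 25 N there without further travel, so the pump was home against the fence.
- **Lever:** I then gripped it, swung it over its arc and let go.

**Last checks**
- The wrist and scene pictures show the pump in place against the fence, the pad on it, and the lever lying over to +y.
- **Lever angle:** the checks disagreed here. The tip's pixel position in the scene picture fitted about 2.35 rad better than 2.618, and in the wrist picture the lever end lay beyond any predicted angle, by about 7 px at best.
- I settled it by lowering the closed fingers over the lever. They met nothing down to 94 mm at 83 mm from the hinge. A lever at 2.5 rad or less would have touched at about 102 mm, so it is locked.
- **Bystanders:** I moved nothing near them and saw no sign of any being shifted, but I did not measure them again at the end.

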